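Run the wing nut onto the sprocket stand

TASK

Put the orange wing nut on the spindle of the blue sprocket stand, wings in line with the long sides of the stand's base, and let go so that it rests on top of the thread. Take hold of it again and turn it backward (anticlockwise seen from above) until it drops over the thread start, then run it forward (clockwise) until it sits fully down on the grey spacer over the sprocket, and let go. Leave the black knob, the jar and the spray can where they stand.

Things in the scene. Friction and masses are not known exactly. Their poses are not given: they have to be found in the camera images.
- wing_nut: Orange plastic wing nut with a closed top, about 160 g, standing upright on the bench; half a turn about z gives the same nut. Origin: centre of its flat underside; z up. A round ribbed cap 53 mm across, 40 mm high, with a grip bar on top. Bore 37 mm and, in cap and bar, a blind hole for the pin: loose (1.5 mm all round). It sinks by its own weight when it can, so turn it with the fingers only loosely around the bar.
- nut_bar (a point): Centre of the nut's grip bar (the two wings in one straight upright bar): 56 mm long along the nut's x axis, 14 mm thick (y), 28 mm high, from 40 to 68 mm above the nut's underside, centred on its axis.
- stand: Blue steel base plate, 180 mm long (its x axis) by 110 mm wide, fixed to the bench, with a riser, an aluminium sprocket 137 mm across and a grey spacer 58 mm across on it. Origin: centre of the plate's underside, on the bench, on the spindle's axis; z up.
- seat (a point): Point on the spindle's axis at the top face of the grey spacer, 60 mm above the bench; axes as the stand's. The nut's underside is 21 mm above it when the nut rests on the thread, with its bar along the stand's x axis (within 0.15 rad), about 10 mm above it after the drop, and 0 when fully on. The drop comes after 0.6 to 1.6 rad anticlockwise, differing each time.
- spindle_top (a point): Tip of the upright brass spindle's 6 mm pilot pin, 64 mm above seat; its coarse right-hand thread, 34 mm across, ends 26 mm above seat. A nut resting on it is blocked clockwise by a stop; anticlockwise it drops in a 0.4 rad wide window that ends at a wall. From there clockwise it sinks 4.5 mm per rad and sits on the spacer after 2.1 to 2.6 rad; it goes tight about 0.5 rad later.
- black_knob: Bystander: black round plastic knob, 46 mm across, 38 mm high; origin at the centre of its underside.
- grease_jar: Bystander: yellow jar with a red lid, 56 mm across, 55 mm high; origin at the centre of its underside.
- spray_can: Bystander: blue spray can, 56 mm across, 170 mm high; origin at the centre of its underside.
There are look-alikes about, which are no part of the job. What is shaped like the wing_nut but purple is not meant.

How it is judged:
By the outcome, as a careful person would: the job done as asked, in the order asked, and still so for the second after the job is handed in, with the robot touching nothing.
It also fails if it takes over 58 s, if anything falls off the work surface, if the arm or the gripper's body presses on something with over 40 N, if the wrist force passes 120 N, or if a joint passes its speed limit or range.

ROBOT

A 6-joint arm with a two-finger parallel gripper is mounted at the origin on the work surface. World frame = base frame: x ahead of the robot, y to its left, z up, the work surface at z = 0. Lengths are in mm, angles in rad, forces in N, time in s.
With the tool pointing down it reaches from about 400 to 925 mm from the base axis. Payload 12.5 kg.
Tool frame: the origin (TCP) lies on the front face of the gripper's body, between the roots of the fingers; the fingertips stand 78 mm ahead of it and the grasp point (between the pads) lies 59 mm ahead of it (env.nose_length is the distance from the TCP to the fingertips, in mm); z points along the fingers, y is the line along which they close (so a half turn about z gives the same grasp; the last joint's range is limited). The gripper opens to 95 mm and grips with 3 to 60 N. Pads are 20 mm wide; open, the fingers measure 119 mm over their backs; the gripper's body (75 mm by 180 mm) begins 59 mm behind the grasp point.
Start: joints at [-1.301, 0.491, 1.559, -0, 1.092, -0.106], TCP at [229.407, -581.386, 292.261] pointing down, gripper open.
Joint ranges: [-3.1, 3.1], [-0.84, 2.19], [0.05, 2.79], [-1.13, 4.28], [0.06, 2.93], [-2.69, 2.69]. Speed limits (rad/s): [2.22, 2.22, 2.79, 3.14, 3.14, 3.14].

INTERFACE

Orientations are given as [roll, pitch, yaw] about the fixed x, y, z axes, in that order (R = Rz(yaw) Ry(pitch) Rx(roll)).
In Python, from cell import env gives the robot as it stands.
- The arm moves only by the tool jog_arm, never from a script. Its argument "motion" is a list of rows, each a list of 7 numbers: the turn, a rotation vector about the tool's x, y, z in degrees, then the shift along the tool's x, y, z in mm, then the finger opening in mm, from 0 to 95.1. In form: [[wx, wy, wz, x, y, z, hand], ...]. A call has 1 to 10 rows; each row shifts and turns the commanded pose from where the row before left it, along the tool's axes as they then stand; what a row does not reach is not made up. A row lasts 1/8 s, in which the tool goes at most 62.5 mm and 10.7 degrees, less where a joint would pass 70% of its speed; a pose out of reach is approached as far as the arm can. A call is refused whole if a number of a shift passes 62.5 or a number of a turn 10.7, either way. A call with a gripper value outside its range is refused whole. The fingers move at their own pace and stop on an object; the grip force is fixed at half the most. Time passes only in rows, so rows that do not move let the fingers close. It gives the time, the measured TCP pose, the force, the opening and the grip force at its end, in the units of the state.
- env.state(): the state, without advancing time (a new reading comes with each control period).
- env.read_camera(name): name is "side" or "top" or "wrist"; returns a dict with "color" (400x640x3 uint8, red, green, blue), "z_map" (400x640 float32, mm along the optical axis (not along the pixel's ray), 0 where there is no reading), "camera_matrix" (3x3 intrinsics, pixels), "k1" (the pictures are not rectified: a ray, as slopes to the right and down, at radius r is drawn at 1 + k1 r^2 times it, then the intrinsics apply), "world_to_cam" (4x4, takes a point from world to camera coordinates). Camera axes: x right, y up, looking along -z (the intrinsics and any distortion apply to the point x, -y, -z); pixel columns grow to the right and rows downward; lengths in mm; the calibration is good to about 2 mm. A picture is of the moment at which its call begins.
- env.job_done(): hands the job in; it is judged then, once.
Trained networks look in the newest picture that a camera, given by its name, has taken for a name from the list of things; names that differ only in an ending like _2 or _b are one class to them, and where a whole thing is asked for, a point or a joint stands for the part that bears it (a point fixed in the world has none). Each returns a list of dicts, best first, with "score" (0 to 1); they miss things now and then, are a little off and sometimes report something else, mostly with a low value. They report only what shows in the picture. A call takes as long as a camera call. They do not tell look-alikes from the thing itself.
- env.recognise(camera, thing): "location" ([column, row] in pixels, amid what is visible of it).
The state is a dict: "t": time; "joints": joint angles; "qvel": joint speeds; "tau": joint torques, N m; "eef_pos": TCP position; "tcp_rot": TCP orientation; "ft_force": force on the tool from outside, world axes, zero at the start; "moment": the same for the moment, N m; "opening": opening from 0.0 (shut) to 1.0 (fully open); "grip_force": force on a finger pad.
Only numpy, scipy, OpenCV 4.12 (cv2) and the standard library are available. Lean on these libraries where they do the work, as an engineer would, in place of code of your own. Each camera call takes 0.05 s, during which the arm holds its last target. There are 200 camera calls.

## Working session

There is one attempt and no reset: what is moved stays moved. The work goes in short steps, Python scripts to look and compute and a tool call to move; the robot and the scene stay as the last step left them, time stands still between calls to the robot, and variables do not carry over. Pictures are saved under pics/ and viewed, at most 10 in all, crops included, and the job is handed in when it is done.

Besides the shell and the picture viewer there is one more tool, called after "Call:" as name(argument=value, ...) on one line, values as JSON. jog_arm: Moves the arm, as the interface text tells. Its arguments: {"type":"object","properties":{"motion":{"type":"array"}},"required":["motion"]}

```bash
mkdir -p pics; ls; cat > h.py <<'E'
import numpy as np, cv2
from cell import env
def cam(n):
    return env.read_camera(n)
def save(c,name,crop=None,scale=1):
    im=c["color"][:,:,::-1]
    if crop: im=im[crop[1]:crop[3],crop[0]:crop[2]]
    cv2.imwrite("pics/"+name,cv2.resize(im,None,fx=scale,fy=scale,interpolation=cv2.INTER_CUBIC))
def pts(c,uv,z=None,plane=None):
    """pixels -> world; z from depth map, or intersect with world height plane"""
    uv=np.atleast_2d(np.array(uv,float)); K=np.array(c["camera_matrix"]); k1=c["k1"]
    d=np.c_[(uv[:,0]-K[0,2])/K[0,0],(uv[:,1]-K[1,2])/K[1,1]]
    s=d.copy()
    for _ in range(20): s=d/(1+k1*(s**2).sum(1,keepdims=True))
    ray=np.c_[s[:,0],-s[:,1],-np.ones(len(s))]
    T=np.linalg.inv(np.array(c["world_to_cam"])); R,o=T[:3,:3],T[:3,3]
    w=ray@R.T
    if plane is not None: t=(plane-o[2])/w[:,2]
    else:
        i=np.round(uv).astype(int); t=c["z_map"][i[:,1],i[:,0]]
    return o+w*t[:,None]
E
python3 - <<'E'
from h import *
print(env.state())
for n in ("top","side","wrist"):
    c=cam(n); 
    for th in ("wing_nut","stand","black_knob","grease_jar","spray_can","spindle_top"):
        for r in env.recognise(n,th):
            print(n,th,round(r["score"],2),np.round(r["location"]),np.round(pts(c,r["location"])[0]))
    save(c,n+"0.png")
    print(np.round(np.linalg.inv(c["world_to_cam"])[:3],2).tolist())
ims=[cv2.imread("pics/%s0.png"%n) for n in("top","side")]
cv2.imwrite("pics/both0.png",cv2.resize(np.vstack(ims),None,fx=.75,fy=.75))
E
```

```text
pics
{'t': 0.0, 'joints': array([-1.30060630e+00,  4.91549694e-01,  1.55946741e+00, -1.75419430e-05,
        1.09168112e+00, -1.05612370e-01]), 'qvel': array([ 0.00049412, -0.00157788,  0.00077504,  0.00108335, -0.00193437,
        0.00021509]), 'tau': array([-4.65625690e-04, -6.12635493e+01, -2.58184254e+01,  6.92891073e-02,
        4.81503177e-02, -6.86190833e-05]), 'eef_pos': array([ 229.354256  , -581.22099516,  291.66164141]), 'tcp_rot': array([-3.14049160e+00, -1.01073970e-04,  3.75810432e-01]), 'ft_force': array([-1.07553754, -0.58513204, -0.29539031]), 'moment': array([ 0.05011126,  0.0296017 , -0.01858775]), 'grip_force': 0.0, 'opening': 0.9989926789817244}
top wing_nut 0.97 [354. 213.] [516. -86.  68.]
top wing_nut 0.59 [370. 176.] [ 606. -129.   64.]
top wing_nut 0.17 [387. 249.] [ 427. -163.   54.]
top stand 0.67 [282. 215.] [516.  88.  60.]
top black_knob 0.72 [440. 184.] [ 590. -309.   38.]
top grease_jar 0.77 [386. 248.] [ 430. -160.   56.]
top spray_can 0.8 [158. 236.] [456. 343. 168.]
top spindle_top 0.82 [283. 212.] [523.  86.  61.]
[[-0.02, 0.98, -0.2, 347.6], [-1.0, -0.02, 0.0, 20.75], [0.0, 0.2, 0.98, 1002.89]]
side wing_nut 0.84 [332. 180.] [ 611. -117.   41.]
side wing_nut 0.73 [355. 197.] [518. -85.  39.]
side stand 0.93 [319. 239.] [508. 110.  51.]
side black_knob 0.59 [371. 155.] [ 579. -294.   38.]
side grease_jar 0.93 [399. 198.] [ 416. -145.   40.]
side spray_can 0.57 [266. 318.] [434. 385. 133.]
side spindle_top 0.95 [322. 244.] [492. 118.  51.]
[[-0.84, 0.35, -0.41, 140.84], [-0.54, -0.55, 0.64, 654.65], [0.0, 0.76, 0.65, 724.6]]
[[0.37, 0.89, 0.26, 302.26], [-0.93, 0.35, 0.1, -550.86], [0.0, -0.28, 0.96, 385.63]]
```

View pics/both0.png

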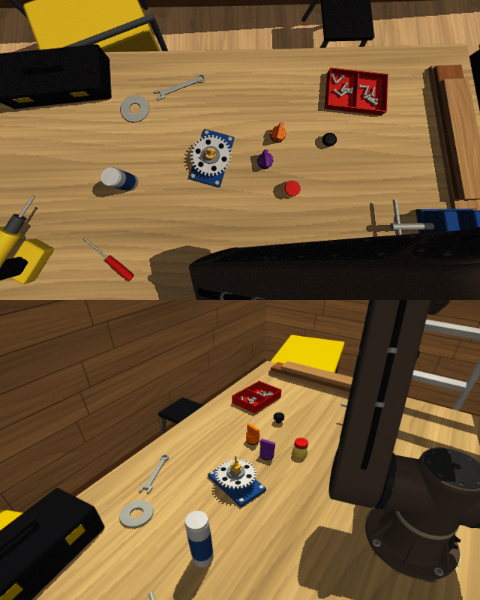

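```bash
python3 - <<'E'
from h import *
c=cam("top"); s=cam("side")
a=c["color"][:,:,::-1][130:290,210:470]; b=s["color"][:,:,::-1][130:290,220:480]
cv2.imwrite("pics/crop1.png",cv2.resize(np.vstack([a,b]),(468*1,576),interpolation=cv2.INTER_CUBIC))
# all pts
v,u=np.mgrid[0:400,0:640]; uv=np.c_[u.ravel(),v.ravel()]
P=pts(c,uv); col=c["color"].reshape(-1,3)
hsv=cv2.cvtColor(c["color"],cv2.COLOR_RGB2HSV).reshape(-1,3)
for n,(x,y) in {"A":(516,-86),"B":(606,-129)}.items():
    m=(np.hypot(P[:,0]-x,P[:,1]-y)<50)&(P[:,2]>60)&(P[:,2]<76)
    q=P[m]; r=cv2.minAreaRect(q[:,:2].astype(np.float32))
    w,V=np.linalg.eigh(np.cov(q[:,:2].T)); a=V[:,1]
    print(n,m.sum(),q.mean(0).round(1),np.median(q[:,2]),r,"dir",np.arctan2(a[1],a[0]),np.median(col[m],0),np.median(hsv[m],0))
# base plate: blue near stand
m=(np.hypot(P[:,0]-516,P[:,1]-88)<130)
for lo,hi in((2,20),(20,40),(40,58),(58,66),(66,200)):
    k=m&(P[:,2]>lo)&(P[:,2]<hi)
    if k.sum()>5:
        r=cv2.minAreaRect(P[k,:2].astype(np.float32)); print(lo,hi,k.sum(),P[k].mean(0).round(1),r,np.median(hsv[k],0))
E
```

```text
A 135 [521.4 -89.5  67.1] 67.10786411818276 ((522.1259765625, -89.71977996826172), (55.952205657958984, 14.312610626220703), 4.651758193969727) dir -3.073903958575129 [ 93.  37. 112.] [142. 171. 113.]
B 126 [ 612.  -136.8   67.4] 67.41819366383686 ((612.4879150390625, -137.33029174804688), (14.073104858398438, 55.94879913330078), 75.3550033569336) dir 2.8801142940932944 [209. 102.  28.] [ 12. 221. 209.]
2 20 1609 [514.3  89.7  10.2] ((515.8515625, 88.09465789794922), (254.72836303710938, 256.63671875), 52.17013931274414) [108. 137.  99.]
20 40 33 [550.6  74.6  21.1] ((538.978271484375, 88.6761245727539), (95.76275634765625, 167.7371368408203), 72.50630187988281) [ 27.  32. 142.]
40 58 1684 [537.1  89.7  51. ] ((538.9879150390625, 89.81847381591797), (134.41082763671875, 134.75137329101562), 43.829307556152344) [ 19.  25. 177.]
58 66 223 [535.6  89.   60.4] ((538.8955078125, 89.96546173095703), (53.7220458984375, 56.90896987915039), 89.12432098388672) [ 34.  16. 102.]
66 200 173 [536.7  89.   86. ] ((538.3935546875, 89.88922119140625), (33.128135681152344, 32.15144348144531), 45.11128234863281) [ 18. 189. 159.]
```

Two candidates in the top picture have the wing-nut shape: the purple one at about (354,213), which is the look-alike, and the orange one at about (370,176), which is the one asked for. The stand is at about (281,205) and the can, jar and knob are all seen too. I'll check the choice in the crop and measure the stand's yaw.

View pics/crop1.png

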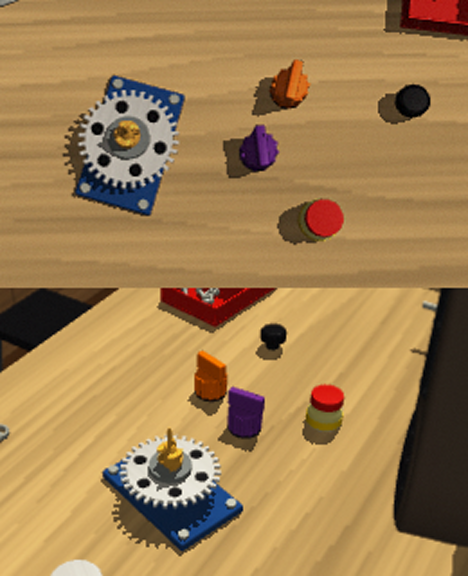

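```bash
python3 - <<'E'
from h import *
for n in("top","side"):
    c=cam(n)
    v,u=np.mgrid[0:400,0:640]; P=pts(c,np.c_[u.ravel(),v.ravel()])
    hsv=cv2.cvtColor(c["color"],cv2.COLOR_RGB2HSV).reshape(-1,3).astype(int)
    k=(np.hypot(P[:,0]-538,P[:,1]-90)<115)&(P[:,2]>3)&(P[:,2]<30)&(abs(hsv[:,0]-108)<12)&(hsv[:,1]>110)
    r=cv2.minAreaRect(P[k,:2].astype(np.float32)); print(n,k.sum(),r,cv2.boxPoints(r).round(0).tolist(),np.percentile(P[k,2],[5,50,95]))
    k=(np.hypot(P[:,0]-538,P[:,1]-90)<25)&(P[:,2]>78)&(P[:,2]<90); print("thread top",k.sum(),cv2.minEnclosingCircle(P[k,:2].astype(np.float32)),np.median(P[k,2]))
    k=(np.hypot(P[:,0]-538,P[:,1]-90)<25)&(P[:,2]>100); print("pin",k.sum(),P[k].mean(0),P[k].max(0))
    k=(np.hypot(P[:,0]-612,P[:,1]+137)<35)&(P[:,2]>62)&(P[:,2]<72); print("nut",cv2.minAreaRect(P[k,:2].astype(np.float32)))
    k=(np.hypot(P[:,0]-538,P[:,1]-90)<90)&(P[:,2]>45)&(P[:,2]<56); print("sprocket",cv2.minEnclosingCircle(P[k,:2].astype(np.float32)))
E
```

```text
top 821 ((538.3134155273438, 90.94354248046875), (108.73108673095703, 178.69813537597656), 72.63880920410156) [[437.0, 66.0], [607.0, 12.0], [640.0, 116.0], [469.0, 169.0]] [10.44638308 13.58859742 16.68358296]
thread top 103 ((538.435791015625, 89.93575286865234), 17.003374099731445) 86.0159818344905
pin 11 [537.48598098  89.55322077 115.34949966] [540.11792139  92.42827393 124.35577672]
nut ((612.7705078125, -137.3535919189453), (13.880361557006836, 55.53432846069336), 74.93294525146484)
sprocket ((539.0228881835938, 90.28546905517578), 68.75111389160156)
side 1035 ((534.050537109375, 91.54374694824219), (109.18618774414062, 180.84263610839844), 73.01885223388672) [[432.0, 66.0], [605.0, 13.0], [636.0, 117.0], [464.0, 170.0]] [ 6.09312493 12.78018725 15.20381852]
thread top 94 ((533.4830322265625, 89.01341247558594), 18.313398361206055) 85.04123327768087
pin 22 [533.46408217  90.56572062 111.34373248] [536.44087055  93.95666228 120.7375457 ]
nut ((608.10791015625, -137.01467895507812), (16.26978874206543, 56.1037712097168), 76.154541015625)
sprocket ((534.13427734375, 89.52030944824219), 69.74759674072266)
```

The crop confirms it: the orange nut (370,176 in the top picture) is the target and the purple one at (354,213) is the look-alike. Next I plan the approach to a point above the orange nut.

```bash
cat >> h.py <<'E'
from scipy.spatial.transform import Rotation as Ro
def plan(target,yaw_deg,n,hand,start=None,dec=1):
    """print n rounded rows from the measured (or given) pose to target TCP, pointing down"""
    s=env.state(); p=np.array(s["eef_pos"]) if start is None else np.array(start[:3],float)
    y=np.degrees(s["tcp_rot"][2]) if start is None else start[3]
    d=(yaw_deg-y+180)%360-180; p0=p.copy(); y0=y
    for i in range(1,n+1):
        R=Ro.from_euler("z",y,degrees=True)*Ro.from_euler("x",np.pi)
        w=p0+(np.array(target)-p0)*i/n
        sh=R.inv().apply(w-p).round(dec); t=np.round(-(y0+d*i/n-y),1)
        print([0,0,float(t),*map(float,sh),hand])
        p=p+R.apply(sh); y-=t
    print("end",p.round(1),round(y,2))
E
python3 -c "
from h import *
plan([610,-137,240],165,14,60,start=[229.407,-581.386,292.261,21.53],dec=0)"
```

```text
[0, 0, -10.2, 37.0, -20.0, 4.0, 60]
[0, 0, -10.3, 40.0, -12.0, 3.0, 60]
[0, 0, -10.2, 41.0, -6.0, 4.0, 60]
[0, 0, -10.3, 42.0, 2.0, 4.0, 60]
[0, 0, -10.2, 40.0, 10.0, 4.0, 60]
[0, 0, -10.3, 39.0, 16.0, 3.0, 60]
[0, 0, -10.2, 35.0, 24.0, 4.0, 60]
[0, 0, -10.3, 30.0, 28.0, 4.0, 60]
[0, 0, -10.2, 24.0, 34.0, 4.0, 60]
[0, 0, -10.3, 18.0, 38.0, 3.0, 60]
[0, 0, -10.2, 11.0, 40.0, 4.0, 60]
[0, 0, -10.3, 4.0, 42.0, 4.0, 60]
[0, 0, -10.2, -4.0, 42.0, 4.0, 60]
[0, 0, -10.3, -11.0, 40.0, 3.0, 60]
end [ 610.4 -137.3  240.3] 165.03
```

Call:
jog_arm(motion=[[0, 0, -10.2, 37, -20, 4, 60], [0, 0, -10.3, 40, -12, 3, 60], [0, 0, -10.2, 41, -6, 4, 60], [0, 0, -10.3, 42, 2, 4, 60], [0, 0, -10.2, 40, 10, 4, 60], [0, 0, -10.3, 39, 16, 3, 60], [0, 0, -10.2, 35, 24, 4, 60], [0, 0, -10.3, 30, 28, 4, 60], [0, 0, -10.2, 24, 34, 4, 60], [0, 0, -10.3, 18, 38, 3, 60]])

```text
t: 2.5
eef_pos: [502.3, -263.2, 255.2]
tcp_rot: [3.142, 0.0, 2.171]
ft_force: [-0.7, -0.2, 0.1]
opening: 0.63
grip_force: 0.0
```

Call:
jog_arm(motion=[[0, 0, -10.2, 11, 40, 4, 60], [0, 0, -10.3, 4, 42, 4, 60], [0, 0, -10.2, -4, 42, 4, 60], [0, 0, -10.3, -11, 40, 3, 60], [0, 0, 0, 0, 0, 0, 60], [0, 0, 0, 0, 0, 0, 60]])

```text
t: 3.25
eef_pos: [610.1, -137.4, 240.1]
tcp_rot: [-3.141, -0.0, 2.879]
ft_force: [-0.8, -0.6, -0.2]
opening: 0.633
grip_force: 0.0
```

```bash
cat >> h.py <<'E'
def cloud(n):
    c=cam(n); v,u=np.mgrid[0:400,0:640]; uv=np.c_[u.ravel(),v.ravel()]
    P=pts(c,uv); P[c["z_map"].ravel()<=0]=np.nan
    return c,uv,P,cv2.cvtColor(c["color"],cv2.COLOR_RGB2HSV).reshape(-1,3).astype(int)
E
python3 - <<'E'
from h import *
s=env.state(); print(s["t"],s["eef_pos"],np.degrees(s["tcp_rot"]),s["joints"].round(3),s["opening"])
c,uv,P,hsv=cloud("wrist"); save(c,"w1.png")
k=(np.hypot(P[:,0]-610,P[:,1]+137)<36)&(P[:,2]>63)&(P[:,2]<73)&(abs(hsv[:,0]-12)<8)&(hsv[:,1]>120)
print(k.sum(),cv2.minAreaRect(P[k,:2].astype(np.float32)),np.median(P[k,2]))
E
```

```text
3.25 [ 610.06486833 -137.4411577   240.12938369] [-1.79987954e+02 -2.14617754e-02  1.64949318e+02] [-0.327  0.545  1.615 -0.     0.982 -1.635] 0.6334128632436796
1004 ((610.2581176757812, -136.36280822753906), (13.723576545715332, 55.21708679199219), 74.9153823852539) 68.42370344091111
```

View pics/w1.png

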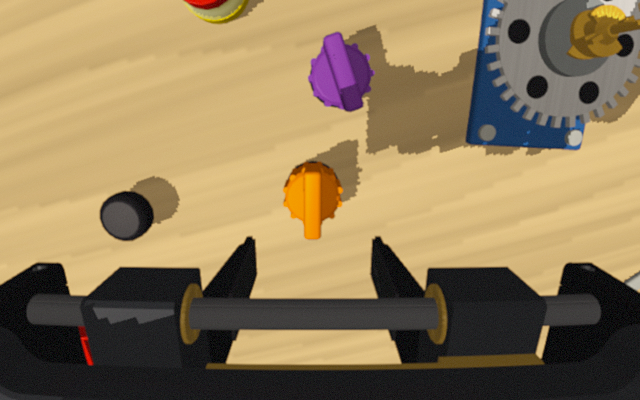

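The wrist picture shows the orange nut at (313,200), lined up between the fingers. I go down and grip.

Call:
jog_arm(motion=[[0, 0, 0, 0, 1, 40, 40], [0, 0, 0, 0, 0, 40, 36], [0, 0, 0, 0, 0, 30, 32], [0, 0, 0, 0, 0, 8, 30], [0, 0, 0, 0, 0, 0, 8], [0, 0, 0, 0, 0, 0, 8], [0, 0, 0, 0, 0, 0, 8], [0, 0, 0, 0, 0, 0, 8]])

```text
t: 4.3
eef_pos: [610.8, -136.4, 123.0]
tcp_rot: [-3.141, 0.001, 2.88]
ft_force: [-1.2, -1.0, 5.8]
opening: 0.149
grip_force: 30.0
```

```bash
python3 -c "
from h import *
plan([593,72,272],162.8,5,8,start=[610.8,-136.4,272,165],dec=0)"
```

```text
[0, 0, 0.4, 14.0, 39.0, 0.0, 8]
[0, 0, 0.5, 15.0, 40.0, 0.0, 8]
[0, 0, 0.4, 15.0, 39.0, 0.0, 8]
[0, 0, 0.5, 15.0, 39.0, 0.0, 8]
[0, 0, 0.4, 15.0, 39.0, 0.0, 8]
end [593.3  72.4 272. ] 162.8
```

Call:
jog_arm(motion=[[0, 0, 0, 0, 0, -29, 8], [0, 0, 0, 0, 0, -60, 8], [0, 0, 0, 0, 0, -60, 8]])

```text
t: 4.68
eef_pos: [610.4, -136.1, 272.8]
tcp_rot: [3.142, -0.001, 2.88]
ft_force: [0.4, -0.2, -1.5]
opening: 0.144
grip_force: 30.0
```

Call:
jog_arm(motion=[[0, 0, 0.4, 14, 39, 0, 8], [0, 0, 0.5, 15, 40, 0, 8], [0, 0, 0.4, 15, 39, 0, 8], [0, 0, 0.5, 15, 39, 0, 8], [0, 0, 0.4, 15, 39, 0, 8], [0, 0, 0, 0, 0, 0, 8], [0, 0, 0, 0, 0, 0, 8]])

```text
t: 5.55
eef_pos: [592.9, 72.2, 271.3]
tcp_rot: [-3.141, 0.0, 2.842]
ft_force: [0.5, 0.0, -1.2]
opening: 0.145
grip_force: 30.0
```

```bash
python3 - <<'E'
from h import *
s=env.state(); print(s["t"],s["eef_pos"],np.degrees(s["tcp_rot"]),s["ft_force"])
c,uv,P,hsv=cloud("wrist"); save(c,"w2.png")
d=np.hypot(P[:,0]-536,P[:,1]-90)
k=(d<90)&(P[:,2]>45)&(P[:,2]<56)&(hsv[:,1]<70); print("sprocket",k.sum(),cv2.minEnclosingCircle(P[k,:2].astype(np.float32)))
k=(d<40)&(P[:,2]>57)&(P[:,2]<63)&(hsv[:,1]<70); print("spacer",k.sum(),cv2.minEnclosingCircle(P[k,:2].astype(np.float32)),np.median(P[k,2]))
k=(d<25)&(P[:,2]>80)&(P[:,2]<90); print("thread top",k.sum(),cv2.minEnclosingCircle(P[k,:2].astype(np.float32)),P[k].mean(0))
k=(d<25)&(P[:,2]>100); print("pin",k.sum(),np.median(P[k],0),P[k].max(0),P[k].min(0))
k=(d<120)&(P[:,2]>5)&(P[:,2]<20)&(abs(hsv[:,0]-108)<12)&(hsv[:,1]>110); r=cv2.minAreaRect(P[k,:2].astype(np.float32)); print(r)
# nut in hand
d=np.hypot(P[:,0]-s["eef_pos"][0],P[:,1]-s["eef_pos"][1])
k=(d<40)&(abs(hsv[:,0]-12)<8)&(hsv[:,1]>120)&(P[:,2]>205)&(P[:,2]<230)
print("bar",k.sum(),np.nanpercentile(P[k],[0,50,100],axis=0).round(1))
k=(d<40)&(abs(hsv[:,0]-12)<8)&(hsv[:,1]>120)&(P[:,2]>150)&(P[:,2]<200)
print("cap",k.sum(),np.nanpercentile(P[k],[0,50,100],axis=0).round(1),cv2.minEnclosingCircle(P[k,:2].astype(np.float32)))
E
```

```text
5.55 [592.9341399   72.22893759 271.26260332] [-1.79984800e+02  4.91767655e-03  1.62862207e+02] [ 0.45202888  0.04670993 -1.2176583 ]
sprocket 12985 ((536.8427124023438, 90.6148452758789), 68.78668975830078)
spacer 2145 ((537.1118774414062, 91.00357055664062), 29.131431579589844) 60.92019094051443
thread top 873 ((536.841552734375, 90.9726791381836), 16.999046325683594) [536.4199565   91.10197618  87.09055225]
pin 153 [539.13532752  88.6915287  124.41201037] [556.91194519  94.09771537 295.72352022] [533.97047277  74.60285583 104.56807353]
((536.5841674804688, 91.090087890625), (107.59741973876953, 177.5064239501953), 72.91736602783203)
bar 2709 [[565.1  61.6 205.1]
 [582.8  77.2 216.8]
 [606.7  92.9 229.6]]
cap 3225 [[565.2  47.5 152. ]
 [578.8  80.8 187.2]
 [609.  100.5 200. ]] ((591.8797607421875, 74.55619812011719), 27.09097671508789)
```

View pics/w2.png

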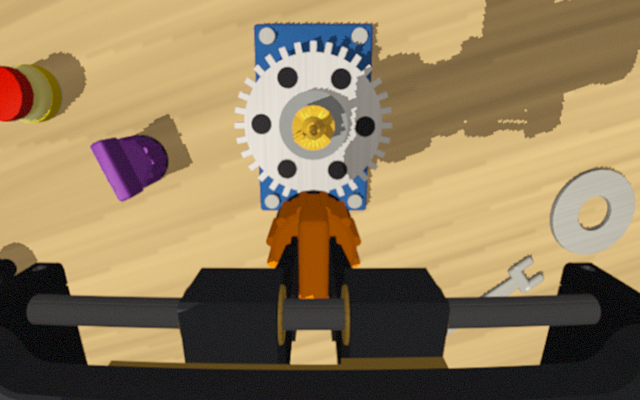

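The spindle tip is at (313,128) and the nut is held straight at (314,240). The wrist measurement puts the spindle at (536.9, 90.9) with the stand at yaw 162.9°. I move over it and then descend.

Call:
jog_arm(motion=[[0, 0, 0, 20, 0, 0, 8], [0, 0, 0, 20, 1, 0, 8], [0, 0, 0, 19, 0.3, 0, 8], [0, 0, 0, 0, 0, 0, 8], [0, 0, 0, 0, 0, 0, 8]])

```text
t: 6.22
eef_pos: [537.7, 90.4, 271.4]
tcp_rot: [3.141, 0.001, 2.841]
ft_force: [-0.4, -0.4, -1.1]
opening: 0.145
grip_force: 30.0
```

```bash
python3 - <<'E'
from h import *
s=env.state(); print(s["eef_pos"],np.degrees(s["tcp_rot"]))
for n in("top","side"):
    c,uv,P,hsv=cloud(n); d=np.hypot(P[:,0]-537,P[:,1]-91)
    k=(d<45)&(abs(hsv[:,0]-12)<8)&(hsv[:,1]>150)&(P[:,2]>140)&(P[:,2]<184); print(n,k.sum(),cv2.minEnclosingCircle(P[k,:2].astype(np.float32)),P[k,2].min())
    k=(d<90)&(P[:,2]>45)&(P[:,2]<56);print("sprocket",cv2.minEnclosingCircle(P[k,:2].astype(np.float32)))
    save(c,n+"3.png",(200,120,420,300),3) if n=="side" else 0
E
```

```text
[537.73142933  90.39361385 271.38984293] [1.79993795e+02 4.59369267e-02 1.62778808e+02]Traceback (most recent call last):
  File "<stdin>", line 5, in <module>
    return umr_minimum(a, axis, None, out, keepdims, initial, where)
ValueError: zero-size array to reduction operation minimum which has no identity
```

```bash
python3 - <<'E'
from h import *
c,uv,P,hsv=cloud("side"); d=np.hypot(P[:,0]-535,P[:,1]-91)
k=(d<50)&(abs(hsv[:,0]-12)<10)&(hsv[:,1]>120)&(P[:,2]>142)&(P[:,2]<186)
if k.sum()>5: print(k.sum(),cv2.minEnclosingCircle(P[k,:2].astype(np.float32)),P[k,2].min(), P[k].mean(0))
k=(d<90)&(P[:,2]>45)&(P[:,2]<56);print("sprocket",cv2.minEnclosingCircle(P[k,:2].astype(np.float32)))
save(c,"side3.png",(220,140,420,290),4)
E
```

```text
338 ((535.3280029296875, 91.16094970703125), 27.22006607055664) 145.9353832399861 [526.24439012 105.22368753 168.45107356]
sprocket ((535.4223022460938, 88.8001480102539), 70.55641174316406)
```

View pics/side3.png

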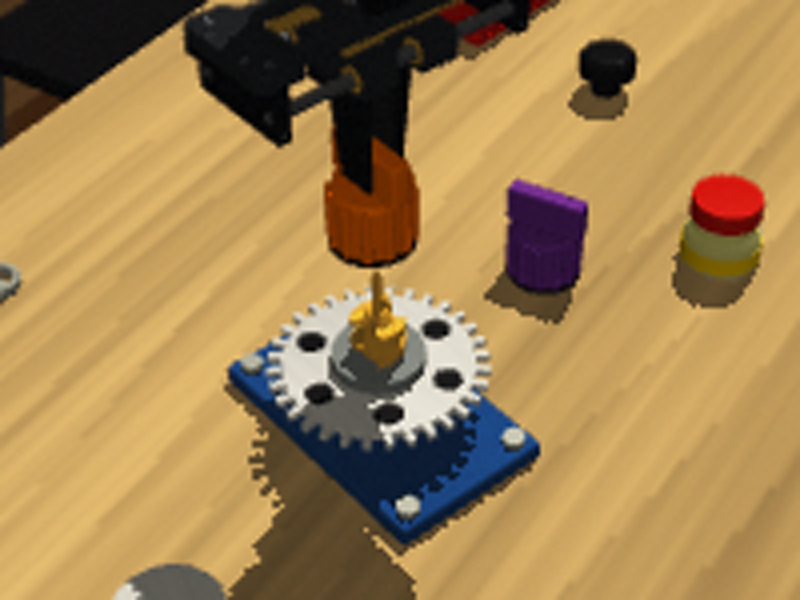

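```bash
python3 - <<'E'
from h import *
c=cam("side"); s=env.state(); print(s["eef_pos"])
W=np.array(c["world_to_cam"]);K=np.array(c["camera_matrix"])
def proj(p):
    q=W[:3,:3]@p+W[:3,3]; a=np.array([q[0],-q[1]])/-q[2]; a*=1+c["k1"]*(a@a); return K[:2,:2]@a+K[:2,2]
e=np.array([.84,.54,0]); 
for z in(70,80,115,150,165): print(z,proj(np.array([537,90.8,z])).round(2), (proj(np.array([537,90.8,z])+10*e)-proj(np.array([537,90.8,z])))[0].round(2))
hsv=cv2.cvtColor(c["color"],cv2.COLOR_RGB2HSV).astype(int)
for v in list(range(188,206,2))+list(range(209,217)):
    h=hsv[v,290:340]; k=np.where((abs(h[:,0]-(12 if v<207 else 20))<10)&(h[:,1]>(140 if v<207 else 150)))[0]+290
    print(v,k.min() if len(k) else 0,k.max() if len(k) else 0,len(k), c["color"][v,309:320,2].tolist() if v>207 else "")
E
```

```text
[537.53737217  90.68366366 271.08892009]
70 [312.93 223.82] -4.14
80 [312.85 220.79] -4.17
115 [312.57 209.85] -4.27
150 [312.28 198.35] -4.38
165 [312.15 193.24] -4.43
188 301 324 24 
190 301 324 24 
192 301 324 24 
194 301 324 24 
196 301 324 24 
198 301 324 24 
200 302 323 22 
202 303 322 20 
204 305 319 15 
209 313 315 3 [106, 104, 105, 83, 29, 22, 61, 98, 99, 99, 96]
210 313 315 3 [104, 105, 107, 83, 25, 21, 58, 101, 99, 96, 92]
211 313 315 3 [105, 108, 130, 104, 28, 21, 58, 96, 120, 117, 91]
212 313 315 3 [109, 108, 144, 148, 33, 20, 52, 169, 197, 124, 93]
213 313 315 3 [105, 108, 157, 200, 42, 20, 42, 100, 170, 125, 97]
214 313 316 4 [180, 192, 195, 200, 42, 22, 32, 46, 152, 194, 197]
215 312 316 5 [198, 138, 136, 79, 26, 23, 21, 28, 87, 198, 201]
216 310 317 8 [138, 63, 59, 47, 22, 21, 20, 18, 30, 200, 202]
```

```bash
python3 - <<'E'
from h import *
from scipy.optimize import least_squares
s=env.state(); print(s["eef_pos"])
c,uv,P,hsv=cloud("wrist")
ps=np.degrees(s["tcp_rot"][2]); R=Ro.from_euler("z",ps,degrees=True)*Ro.from_euler("x",np.pi)
Q=(P-s["eef_pos"])@R.as_matrix()
k=(np.hypot(Q[:,0],Q[:,1])<45)&(abs(hsv[:,0]-12)<10)&(hsv[:,1]>120)&(Q[:,2]>40)&(Q[:,2]<130)
h,e=np.histogram(Q[k,2],bins=range(40,130,5)); print(h,e)
top=k&(abs(Q[:,2]-83)<3); print("cap top",top.sum(),np.percentile(Q[top],[1,50,99],axis=0).round(1))
side=k&(Q[:,2]>88)&(Q[:,2]<120); q=Q[side]; print("cap side",len(q),np.percentile(q,[1,50,99],axis=0).round(1))
f=least_squares(lambda a:np.hypot(q[:,0]-a[0],q[:,1]-a[1])-a[2],[0,0,26],loss="soft_l1",f_scale=.5); print("cyl fit",f.x)
f=least_squares(lambda a:np.hypot(q[:,0]-a[0],q[:,1]-a[1])-26.3,[0,0],loss="soft_l1",f_scale=.5); print("cyl fit r fixed",f.x)
bar=k&(Q[:,2]<72); print("bar",bar.sum(),np.percentile(Q[bar],[1,50,99],axis=0).round(1))
E
```

```text
[537.53737217  90.68366366 271.08892009]
[  21   60 1798  659  135  113  118   82 1771  255  182  186  174  154
  142  131   14] [ 40  45  50  55  60  65  70  75  80  85  90  95 100 105 110 115 120 125]
cap top 1875 [[ -8.1 -22.8  80.9]
 [ 10.4  -5.3  82.9]
 [ 25.2  26.2  85.7]]
cap side 1038 [[  8.9 -22.4  88.4]
 [ 21.6   0.9 102.4]
 [ 26.2  25.4 119.1]]
cyl fit [ 0.03677419  1.67208409 24.91297415]
cyl fit r fixed [-1.59975857  1.71994626]
bar 2826 [[ -9.8 -12.   46.7]
 [ 12.    1.5  54.5]
 [ 28.4  16.   70.5]]
```

Both the wrist view (1.7 mm in tool y) and the side view (1.65 mm) show the nut slightly off the axis, and they agree. I correct it, then descend.

Call:
jog_arm(motion=[[0, 0, 0, 0.9, -1.6, 0, 8], [0, 0, 0, 0, 0, 15, 8], [0, 0, 0, 0, 0, 15, 8], [0, 0, 0, 0, 0, 10, 8], [0, 0, 0, 0, 0, 0, 8]])

```text
t: 7.05
eef_pos: [535.4, 89.9, 230.1]
tcp_rot: [-3.141, -0.002, 2.842]
ft_force: [0.1, -0.6, -0.9]
opening: 0.149
grip_force: 30.0
```

Call:
jog_arm(motion=[[0, 0, 0, 0, 0, 7, 8], [0, 0, 0, 0, 0, 7, 8], [0, 0, 0, 0, 0, 4, 8], [0, 0, 0, 0, 0, 0, 8]])

```text
t: 7.55
eef_pos: [535.6, 89.8, 212.9]
tcp_rot: [-3.141, -0.0, 2.842]
ft_force: [0.1, 0.2, -1.0]
opening: 0.148
grip_force: 30.0
```

Call:
jog_arm(motion=[[0, 0, 0, 0, 0, 3, 8], [0, 0, 0, 0, 0, 2.5, 8], [0, 0, 0, 0, 0, 0, 8]])

```text
t: 7.92
eef_pos: [535.6, 89.9, 207.6]
tcp_rot: [-3.141, -0.0, 2.842]
ft_force: [0.1, -0.8, -1.6]
opening: 0.148
grip_force: 30.0
```

Call:
jog_arm(motion=[[0, 0, 0, 0, 0, 1.5, 8], [0, 0, 0, 0, 0, 1.5, 8], [0, 0, 0, 0, 0, 0, 8]])

```text
t: 8.3
eef_pos: [535.6, 89.9, 204.6]
tcp_rot: [-3.141, -0.0, 2.842]
ft_force: [0.2, -0.3, -1.6]
opening: 0.146
grip_force: 30.0
```

Call:
jog_arm(motion=[[0, 0, 0, 0, 0, 0.8, 8], [0, 0, 0, 0, 0, 0, 8]])

```text
t: 8.55
eef_pos: [535.7, 89.9, 204.0]
tcp_rot: [-3.142, 0.0, 2.842]
ft_force: [-0.6, -0.3, 0.0]
opening: 0.148
grip_force: 30.0
```

Call:
jog_arm(motion=[[0, 0, 0, 0, 0, 0, 20], [0, 0, 0, 0, 0, 0, 26], [0, 0, 0, 0, 0, 0, 30], [0, 0, 0, 0, 0, 0, 30]])

```text
t: 9.05
eef_pos: [535.7, 89.9, 203.9]
tcp_rot: [-3.142, 0.0, 2.842]
ft_force: [0.0, 0.1, 0.4]
opening: 0.315
grip_force: 0.0
```

```bash
cat >> h.py <<'E'
def nutz():
    """height, centre and bar direction of the orange nut on the spindle, from top and side cameras"""
    for n in("top","side"):
        c,uv,P,hsv=cloud(n); d=np.hypot(P[:,0]-536,P[:,1]-90)
        k=(d<45)&(abs(hsv[:,0]-12)<9)&(hsv[:,1]>150)&(P[:,2]>62)&(P[:,2]<160)
        if k.sum()>10: print(n,k.sum(),"z pct",np.percentile(P[k,2],[1,5,50,95,99]).round(1))
    return c
E
python3 - <<'E'
from h import *
s=env.state(); print(s["t"],s["eef_pos"],s["ft_force"])
c=nutz(); save(c,"side4.png",(220,140,420,290),4)
c,uv,P,hsv=cloud("wrist")
R=Ro.from_euler("z",np.degrees(s["tcp_rot"][2]),degrees=True)*Ro.from_euler("x",np.pi)
Q=(P-s["eef_pos"])@R.as_matrix()
k=(np.hypot(Q[:,0],Q[:,1])<45)&(abs(hsv[:,0]-12)<10)&(hsv[:,1]>120)&(Q[:,2]>40)&(Q[:,2]<130)
h,e=np.histogram(Q[k,2],bins=range(40,130,4)); print(h,e)
E
```

```text
9.05 [535.65752504  89.85972854 203.9165176 ] [0.04050282 0.07232603 0.39098667]
side 511 z pct [ 64.7  83.1 115.3 148.3 149.8]
[   2    0    2 2163  238   92   90  125  134   72 2058  417  147  140
  156  141  131  122  119   84    0    0] [ 40  44  48  52  56  60  64  68  72  76  80  84  88  92  96 100 104 108
 112 116 120 124 128]
```

View pics/side4.png

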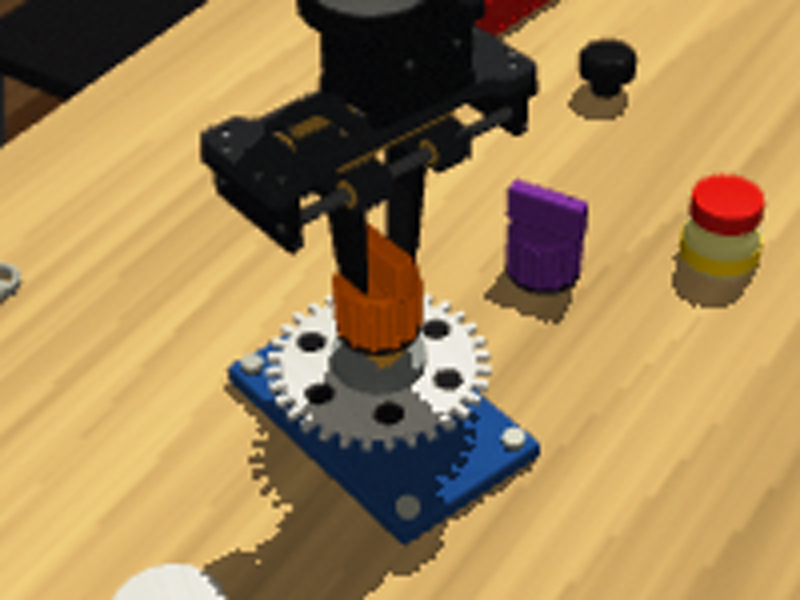

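The picture shows the nut let go and resting on the thread: bar top at about z 149, bar along the base's long side, around (380,270) in the crop. Next I close loosely to about 17 mm and turn it anticlockwise.

Call:
jog_arm(motion=[[0, 0, 0, 0, 0, 1, 17], [0, 0, 0, 0, 0, 0, 17], [0, 0, 0, 0, 0, 0, 17], [0, 0, -8, 0, 0, 0, 17], [0, 0, -9, 0, 0, 0, 17], [0, 0, -9, 0, 0, 0, 17], [0, 0, -9, 0, 0, 0, 17], [0, 0, 0, 0, 0, 0, 17]])

```text
t: 10.2
eef_pos: [535.7, 89.9, 202.9]
tcp_rot: [-3.141, 0.0, -2.831]
ft_force: [-0.2, 0.5, 0.9]
opening: 0.181
grip_force: 0.0
```

```bash
cat > chk.py <<'E'
from h import *
s=env.state(); c,uv,P,hsv=cloud("wrist")
R=Ro.from_euler(  "xyz",s["tcp_rot"])
Q=(P-s["eef_pos"])@R.as_matrix()
k=(np.hypot(Q[:,0],Q[:,1])<45)&(abs(hsv[:,0]-12)<10)&(hsv[:,1]>120)&(Q[:,2]>40)&(Q[:,2]<130)
h,e=np.histogram(Q[k,2],bins=np.arange(45,115,1)); z0=e[h[:30].argmax()]
b=k&(abs(Q[:,2]-z0-.5)<2); w,V=np.linalg.eigh(np.cov(Q[b,:2].T)); a=V[:,1]
zb=s["eef_pos"][2]-np.median(Q[b,2])
r=cv2.minAreaRect(Q[b,:2].astype(np.float32)); ang=np.degrees(np.arctan(a[1]/a[0]))
print("t %.2f j6 %.2f yaw %.1f z %.1f F %s M %s open %.1f | bar top z %.1f -> underside above seat %.1f, bar angle in tool %.1f, world %.1f"%(s["t"],s["joints"][5],np.degrees(s["tcp_rot"][2]),s["eef_pos"][2],s["ft_force"].round(1),s["moment"].round(2),s["opening"]*95.1,zb,zb-128,ang,(np.degrees(s["tcp_rot"][2])-ang)%180-180))
import sys
if len(sys.argv)>1: save(c,sys.argv[1])
E
python3 chk.py
```

```text
t 10.20 j6 -1.84 yaw -162.2 z 202.9 F [-0.2  0.5  0.9] M [ 0.09 -0.13 -0.04] open 17.2 | bar top z 149.6 -> underside above seat 21.6, bar angle in tool 8.1, world -170.4
```

Call:
jog_arm(motion=[[0, 0, -7, 0, 0, 0, 17], [0, 0, -7, 0, 0, 0, 17], [0, 0, 0, 0, 0, 0, 17]])

```text
t: 10.62
eef_pos: [535.6, 89.9, 202.9]
tcp_rot: [-3.142, -0.0, -2.59]
ft_force: [0.3, -0.1, 0.5]
opening: 0.18
grip_force: 0.0
```

```bash
python3 chk.py
```

```text
t 10.62 j6 -2.08 yaw -148.4 z 202.9 F [ 0.3 -0.1  0.5] M [ 0.1  -0.1  -0.04] open 17.1 | bar top z 149.6 -> underside above seat 21.6, bar angle in tool 8.1, world -156.5
```

Call:
jog_arm(motion=[[0, 0, -7, 0, 0, 0, 17], [0, 0, -7, 0, 0, 0, 17], [0, 0, 0, 0, 0, 0, 17]])

```text
t: 11.05
eef_pos: [535.7, 89.9, 202.9]
tcp_rot: [-3.142, -0.0, -2.346]
ft_force: [0.2, 0.1, 0.0]
opening: 0.176
grip_force: 0.0
```

```bash
python3 chk.py
```

```text
t 11.05 j6 -2.32 yaw -134.4 z 202.9 F [0.2 0.1 0. ] M [ 0.14 -0.07  0.  ] open 16.7 | bar top z 149.6 -> underside above seat 21.6, bar angle in tool 8.2, world -142.6
```

Call:
jog_arm(motion=[[0, 0, -7, 0, 0, 0, 17], [0, 0, -7, 0, 0, 0, 17], [0, 0, 0, 0, 0, 0, 17]])

```text
t: 11.48
eef_pos: [535.7, 89.8, 202.9]
tcp_rot: [-3.141, -0.0, -2.102]
ft_force: [0.2, -0.2, 0.3]
opening: 0.182
grip_force: 0.0
```

```bash
python3 chk.py
```

```text
t 11.47 j6 -2.57 yaw -120.4 z 202.9 F [ 0.2 -0.2  0.3] M [ 0.2  -0.05 -0.01] open 17.3 | bar top z 149.3 -> underside above seat 21.3, bar angle in tool 8.0, world -128.4
```

The nut has turned 1.2 rad without dropping and j6 is near its limit, so I regrip half a turn round: open, lift, turn back +188°, and go down again.

Call:
jog_arm(motion=[[0, 0, 0, 0, 0, 0, 36], [0, 0, 0, 0, 0, 0, 36], [0, 0, 0, 0, 0, -20, 36], [0, 0, 10.4, 0, 0, -20, 36], [0, 0, 10.4, 0, 0, 0, 36], [0, 0, 10.4, 0, 0, 0, 36], [0, 0, 10.4, 0, 0, 0, 36], [0, 0, 10.4, 0, 0, 0, 36], [0, 0, 10.4, 0, 0, 0, 36], [0, 0, 10.4, 0, 0, 0, 36]])

```text
t: 12.78
eef_pos: [535.6, 89.9, 242.9]
tcp_rot: [-3.142, 0.0, 2.908]
ft_force: [0.5, 0.7, -0.3]
opening: 0.379
grip_force: 0.0
```

Call:
jog_arm(motion=[[0, 0, 10.4, 0, 0, 0, 36], [0, 0, 10.4, 0, 0, 0, 36], [0, 0, 10.4, 0, 0, 0, 36], [0, 0, 10.4, 0, 0, 0, 36], [0, 0, 10.4, 0, 0, 0, 36], [0, 0, 10.4, 0, 0, 0, 36], [0, 0, 10.4, 0, 0, 0, 36], [0, 0, 10.4, 0, 0, 0, 36], [0, 0, 10.4, 0, 0, 0, 36], [0, 0, 10.4, 0, 0, 0, 36]])

```text
t: 14.02
eef_pos: [535.7, 89.9, 242.9]
tcp_rot: [3.141, 0.0, 1.093]
ft_force: [0.1, -0.3, -0.2]
opening: 0.374
grip_force: 0.0
```

Call:
jog_arm(motion=[[0, 0, 10.4, 0, 0, 0, 36], [0, 0, 0, 0, 0, 0, 36]])

```text
t: 14.28
eef_pos: [535.6, 89.9, 242.9]
tcp_rot: [3.142, 0.0, 0.919]
ft_force: [0.8, -0.5, -0.4]
opening: 0.381
grip_force: 0.0
```

```bash
sed -i 's/Q\[:,2\]>40)/Q[:,2]>40)/; s/np.arange(45,115,1)/np.arange(45,175,1)/; s/h\[:30\]/h[:60]/; s/Q\[:,2\]<130)/Q[:,2]<180)/' chk.py; sed -i 's/^b=k/print(np.c_[e[:-1],h][h>300].tolist()); b=k/' chk.py; python3 chk.py w5.png
```

```text
[[93, 572], [94, 627], [95, 429], [121, 708], [122, 821], [123, 451]]
t 14.28 j6 0.70 yaw 52.6 z 242.9 F [ 0.8 -0.5 -0.4] M [-0.03 -0.07  0.01] open 36.2 | bar top z 148.6 -> underside above seat 20.6, bar angle in tool 0.8, world -128.2
```

Call:
jog_arm(motion=[[0, 0, 0, 0, 0, 20, 36], [0, 0, 0, 0, 0, 20, 30], [0, 0, 0, 0, 0, 0, 17], [0, 0, 0, 0, 0, 0, 17], [0, 0, 0, 0, 0, 0, 17], [0, 0, -8, 0, 0, 0, 17], [0, 0, -7, 0, 0, 0, 17], [0, 0, 0, 0, 0, 0, 17]])

```text
t: 15.32
eef_pos: [535.8, 89.9, 203.4]
tcp_rot: [3.141, -0.0, 1.18]
ft_force: [0.1, -0.1, -0.1]
opening: 0.174
grip_force: 0.0
```

```bash
python3 chk.py
```

```text
[[63, 701], [64, 952], [65, 536], [91, 368], [92, 677], [93, 464], [94, 323]]
t 15.32 j6 0.44 yaw 67.6 z 203.4 F [ 0.1 -0.1 -0.1] M [-0.04 -0.05  0.02] open 16.5 | bar top z 139.0 -> underside above seat 11.0, bar angle in tool 6.2, world -118.5
```

It dropped: the underside is about 10 mm above the seat after about 1.37 rad. I regrip now by half a turn to j6 ≈ -2.59, so the whole forward run fits in one go.

Call:
jog_arm(motion=[[0, 0, 0, 0, 0, 0, 36], [0, 0, 0, 0, 0, 0, 36], [0, 0, 0, 0, 0, -25, 36], [0, 0, -10.2, 0, 0, 0, 36], [0, 0, -10.2, 0, 0, 0, 36], [0, 0, -10.2, 0, 0, 0, 36], [0, 0, -10.2, 0, 0, 0, 36], [0, 0, -10.2, 0, 0, 0, 36], [0, 0, -10.2, 0, 0, 0, 36], [0, 0, -10.2, 0, 0, 0, 36]])

```text
t: 16.62
eef_pos: [535.6, 89.9, 227.9]
tcp_rot: [-3.142, 0.0, 2.432]
ft_force: [1.4, -0.2, 0.5]
opening: 0.378
grip_force: 0.0
```

Call:
jog_arm(motion=[[0, 0, -10.2, 0, 0, 0, 36], [0, 0, -10.2, 0, 0, 0, 36], [0, 0, -10.2, 0, 0, 0, 36], [0, 0, -10.2, 0, 0, 0, 36], [0, 0, -10.2, 0, 0, 0, 36], [0, 0, -10.2, 0, 0, 0, 36], [0, 0, -10.2, 0, 0, 0, 36], [0, 0, -10.2, 0, 0, 0, 36], [0, 0, -10.2, 0, 0, 0, 36], [0, 0, -10.2, 0, 0, 0, 36]])

```text
t: 17.88
eef_pos: [535.7, 89.9, 227.9]
tcp_rot: [-3.142, -0.0, -2.071]
ft_force: [-0.8, 0.4, -0.5]
opening: 0.378
grip_force: 0.0
```

Call:
jog_arm(motion=[[0, 0, 0, 0, 0, 0, 36], [0, 0, 0, 0, 0, 0, 36]])

```text
t: 18.12
eef_pos: [535.6, 89.9, 227.9]
tcp_rot: [3.142, -0.0, -2.081]
ft_force: [-0.3, 0.7, 0.6]
opening: 0.378
grip_force: 0.0
```

```bash
python3 chk.py
```

```text
[[88, 829], [89, 913], [116, 869], [117, 902], [118, 433]]
t 18.12 j6 -2.59 yaw -119.2 z 227.9 F [-0.3  0.7  0.6] M [ 0.11 -0.04 -0.04] open 36.0 | bar top z 138.8 -> underside above seat 10.8, bar angle in tool -3.4, world -115.8
```

Call:
jog_arm(motion=[[0, 0, 0, 0, 0, 20, 36], [0, 0, 0, 0, 0, 14, 30], [0, 0, 0, 0, 0, 0, 17], [0, 0, 0, 0, 0, 0, 17], [0, 0, 0, 0, 0, 0, 17], [0, 0, 8, 0, 0, 0, 17], [0, 0, 8, 0, 0, 0, 17], [0, 0, 8, 0, 0, 0.5, 17], [0, 0, 8, 0, 0, 0.5, 17], [0, 0, 0, 0, 0, 0, 17]])

```text
t: 19.42
eef_pos: [535.7, 89.9, 193.3]
tcp_rot: [-3.141, 0.0, -2.634]
ft_force: [0.2, -0.1, -0.2]
opening: 0.181
grip_force: 0.0
```

```bash
python3 chk.py
```

```text
[[56, 1113], [57, 696], [84, 523], [85, 513], [86, 325]]
t 19.43 j6 -2.03 yaw -150.9 z 193.3 F [ 0.2 -0.1 -0.2] M [ 0.14 -0.1   0.02] open 17.2 | bar top z 136.5 -> underside above seat 8.5, bar angle in tool -5.9, world -145.0
```

Call:
jog_arm(motion=[[0, 0, 8, 0, 0, 0.6, 17], [0, 0, 8, 0, 0, 0.6, 17], [0, 0, 8, 0, 0, 0.6, 17], [0, 0, 8, 0, 0, 0.6, 17], [0, 0, 8, 0, 0, 0.6, 17], [0, 0, 8, 0, 0, 0.6, 17], [0, 0, 8, 0, 0, 0.6, 17], [0, 0, 8, 0, 0, 0.6, 17], [0, 0, 8, 0, 0, 0.6, 17], [0, 0, 0, 0, 0, 0, 17]])

```text
t: 20.72
eef_pos: [535.7, 89.9, 187.6]
tcp_rot: [3.142, 0.0, 2.395]
ft_force: [0.5, 0.5, -0.8]
opening: 0.18
grip_force: 0.0
```

```bash
python3 chk.py
```

```text
[[56, 1138], [57, 661], [84, 526], [85, 448], [86, 356]]
t 20.73 j6 -0.78 yaw 137.2 z 187.6 F [ 0.5  0.5 -0.8] M [ 0.03 -0.1  -0.01] open 17.1 | bar top z 130.9 -> underside above seat 2.9, bar angle in tool -7.4, world -35.4
```

Call:
jog_arm(motion=[[0, 0, 7, 0, 0, 0.6, 17], [0, 0, 7, 0, 0, 0.6, 17], [0, 0, 7, 0, 0, 0.6, 17], [0, 0, 5, 0, 0, 0, 17], [0, 0, 0, 0, 0, 0, 17]])

```text
t: 21.4
eef_pos: [535.7, 89.8, 185.8]
tcp_rot: [3.142, 0.0, 1.942]
ft_force: [-0.1, 0.1, -0.1]
opening: 0.182
grip_force: 0.0
```

```bash
python3 chk.py
```

```text
[[55, 313], [56, 1071], [57, 649], [84, 512], [85, 438], [86, 341]]
t 21.40 j6 -0.33 yaw 111.3 z 185.8 F [-0.1  0.1 -0.1] M [-0.01 -0.14 -0.02] open 17.3 | bar top z 129.1 -> underside above seat 1.1, bar angle in tool -8.1, world -60.6
```

Call:
jog_arm(motion=[[0, 0, 6, 0, 0, 0, 17], [0, 0, 6, 0, 0, 0, 17], [0, 0, 0, 0, 0, 0, 17]])

```text
t: 21.82
eef_pos: [535.7, 89.8, 185.8]
tcp_rot: [3.141, 0.0, 1.732]
ft_force: [0.4, -0.6, -0.0]
opening: 0.177
grip_force: 0.0
```

```bash
python3 chk.py
```

```text
[[56, 853], [57, 923], [84, 412], [85, 500], [86, 391]]
t 21.82 j6 -0.12 yaw 99.2 z 185.8 F [ 0.4 -0.6 -0. ] M [-0.04 -0.13  0.03] open 16.8 | bar top z 128.6 -> underside above seat 0.6, bar angle in tool -8.6, world -72.2
```

Call:
jog_arm(motion=[[0, 0, 6, 0, 0, 0, 17], [0, 0, 3, 0, 0, 0, 17], [0, 0, 0, 0, 0, 0, 17]])

```text
t: 22.25
eef_pos: [535.7, 89.9, 185.7]
tcp_rot: [3.141, 0.0, 1.575]
ft_force: [-0.8, 0.3, 0.3]
opening: 0.182
grip_force: 0.1
```

```bash
python3 chk.py
```

```text
[[56, 795], [57, 957], [58, 301], [84, 405], [85, 506], [86, 391]]
t 22.25 j6 0.04 yaw 90.2 z 185.7 F [-0.8  0.3  0.3] M [ 0.03 -0.11  0.01] open 17.3 | bar top z 128.5 -> underside above seat 0.5, bar angle in tool -8.9, world -80.9
```

Call:
jog_arm(motion=[[0, 0, 5, 0, 0, 0, 17], [0, 0, 4, 0, 0, 0, 17], [0, 0, 0, 0, 0, 0, 17]])

```text
t: 22.68
eef_pos: [535.7, 89.9, 185.8]
tcp_rot: [3.141, -0.0, 1.417]
ft_force: [0.6, 0.2, -0.1]
opening: 0.179
grip_force: 0.3
```

```bash
python3 chk.py
```

```text
[[56, 850], [57, 897], [58, 302], [84, 397], [85, 520], [86, 395]]
t 22.68 j6 0.20 yaw 81.2 z 185.8 F [ 0.6  0.2 -0.1] M [ 0.05 -0.17 -0.  ] open 17.0 | bar top z 128.6 -> underside above seat 0.6, bar angle in tool -9.0, world -89.9
```

The height hasn't changed over 18° of turning, so it is seated. I centre the fingers, open and withdraw.

Call:
jog_arm(motion=[[0, 0, -8, 0, 0, 0, 17], [0, 0, 0, 0, 0, 0, 40], [0, 0, 0, 0, 0, 0, 40], [0, 0, 0, 0, 0, 0, 40], [0, 0, 0, 0, 0, -20, 40], [0, 0, 0, 0, 0, -50, 40], [0, 0, 0, 0, 0, -50, 40], [0, 0, 0, 40, 0, 0, 40], [0, 0, 0, 0, 0, 0, 40], [0, 0, 0, 0, 0, 0, 40]])

```text
t: 23.98
eef_pos: [536.1, 129.6, 305.3]
tcp_rot: [-3.141, 0.0, 1.554]
ft_force: [-0.3, 0.9, -1.2]
opening: 0.42
grip_force: 0.0
```

```bash
python3 - <<'E'
from h import *
c=nutz(); save(c,"side6.png",(220,140,420,290),4)
E
```

```text
top 220 z pct [ 66.   76.2 100.5 128.8 130.1]
side 562 z pct [ 62.8  65.6  98.1 127.5 128.7]
```

View pics/side6.png

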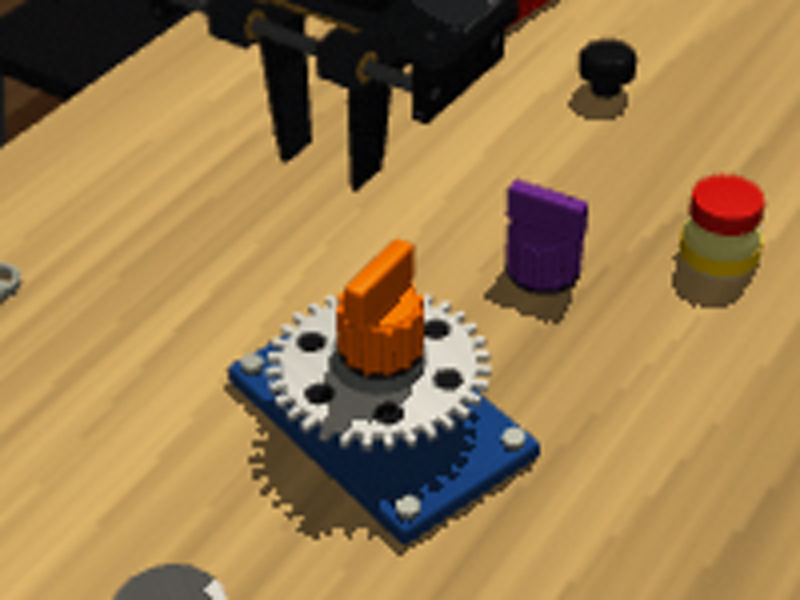

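The nut sits fully down on the grey spacer at (380,340) in the crop, with its bar top at about z 128. The gripper is clear of it, and the knob, jar and purple look-alike haven't moved. I'm handing in.

```bash
python3 -c "
from cell import env
print(env.job_done())"
```

```text
the job is handed in; nothing more can be done
None
```

The orange wing nut was placed on the thread, backed off until it dropped (about 1.4 rad), then run down until it sat on the grey spacer and let go; I handed the job in at about 24 s of the 58 s allowed, but the hand-in returned no verdict.

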